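# Bolt the casting mould shut through its slotted locking disc

## Task

Bolt the lid of the casting mould: with the fingertips, push the blue locking disc round by its yellow studs until its slot lines up with the steel bar, then push the bar by its red plate through the disc and the staple until the plate is fully home against the aluminium guide. Only push: do not lift the bar, do not shift the other things on the bench, and leave the fixture untouched at the end.

Things in the scene. Friction and masses are not known exactly. Their poses are not given: they have to be found in the camera images.
- fixture: Dark steel base plate, 10 mm thick, fixed to the bench. Origin on the bench top (z = 0) under the disc's pivot; x is the way the bar is pushed home, z up. Spans x -250 to +135, y -45 to +45 mm. Two aluminium rails guide the bar: top 22 mm above the bench, outer width 32 mm, x -247 to -47.
- guide_stop (a point): Middle of the rear face (x = -75 mm in the fixture's frame) of the aluminium guide block that bridges the bar: the stop for the red plate. The block spans x -75 to -50, y -22 to +22 mm, top 40 mm above the bench.
- staple (a point): Centre of the steel staple of the lid's hasp, which the bar enters beyond the disc: fixture x 48 to 72, y -18 to +18 mm, 26 mm wide inside, top 38 mm above the bench.
- mould_lid (a point): Centre of the top of the closed aluminium mould box, 60 mm above the bench; the box with its lid spans fixture x 47 to 129, y 21 to 90 mm, its brass knob and steel strap reach 66 mm. It is fixed.
- disc (a joint): Angle of the blue locking disc about its upright pivot, rad, growing anticlockwise from above. 0, +pi or -pi: the slot is in line with the bar. The disc is the same either way round, so it may be turned either way. It stays where it is left (friction 0.06 N m); the bar straightens the last few degrees as it enters.
- slot (a point): Centre of the disc's slot on the pivot, at the top face, 34 mm above the bench; its x axis runs along the slot and turns with the disc. The disc is 80 mm across; the slot is 20 mm wide, straight across the middle, open at the top, with 4 mm flared mouths.
- stud_a (a point): One of the two upright yellow studs, round, 14 mm across, standing 30 mm above the disc (34 to 64 mm above the bench), 26 mm from the pivot, square to the slot. Point at mid-height. At joint 0 it lies at the fixture's +y side.
- stud_b (a point): The other stud, same size, opposite the first (fixture's -y side at joint 0).
- bar_push (a point): Centre of the rear face of the red push plate on the bar's rear end, where it is pushed; x axis along the bar to its nose. The plate is 40 mm wide, 12 mm thick, 24 to 58 mm above the bench. In the fixture's frame the point starts at x -240 to -220 mm and is home at x = -87 mm. The bar is loose, about 0.45 kg, and slides with a few N.
- bar_nose (a point): Centre of the leading end of the steel bar. The bar is 14 mm wide, 20 mm high, 172 mm long, lying on the base plate from 10 to 30 mm above the bench, with 2 mm of play at each side in its guides.
- wick_spool: Spool of wick cord with wooden flanges, 54 mm across, 62 mm high, standing near the bar; origin centre of underside. Not to be moved.
- ball_cluster: Cluster of white balls, about 65 mm across, 59 mm high, near the disc; origin centre of underside. Not to be moved.
- glue_bottle: White glue bottle with red tip, 53 mm across, 150 mm high; origin centre of underside. Not to be moved.
- cork_ring: Cork ring, 100 mm across, 30 mm high; origin centre of underside. Not to be moved.
Mind the look-alikes: they are no part of the job. Leave any orange look-alike of the part that bears bar_push alone.

How it is judged:
On the way:
1. the slot of the disc is turned into line with the bar (within 0.2 rad) while the bar is still behind the disc (angle between the x axis of slot and the x axis of fixture, either way round below 0.2 rad and x of bar_push in the frame of fixture below -0.2 m), for 0.1 s.
At the end, for the whole second after the job is handed in: The bar lies flat in its guides, through the disc's slot (in line within 0.12 rad) and under the staple, with its red plate within 6 mm of the stop; disc at rest (x of bar_push in the frame of fixture above -0.093 m and x of bar_nose in the frame of fixture above 0.078 m and y of bar_nose in the frame of fixture between -0.008 and 0.008 m and z of bar_nose in the frame of fixture below 0.026 m and height (world z) of bar_push below 0.047 m and angle between the x axis of slot and the x axis of fixture, either way round below 0.12 rad and angle between bar_push's own z axis and vertical below 0.06 rad and velocity of joint disc below 0.05 rad/s); the robot touches nothing.
It fails at once if the bar is lifted out of its guides (red plate raised more than 12 mm, or bar tipped) (height (world z) of bar_push above 0.053 m or angle between bar_push's own z axis and vertical above 0.15 rad).
It fails at once if one of the other things (wick spool, ball cluster, glue bottle, cork ring) is shifted by more than 25 mm (distance of any of wick_spool, ball_cluster, glue_bottle, cork_ring from where it was at the start of the episode above 0.025 m).
It also fails if it takes over 48 s, if anything falls off the work surface, if the arm or the gripper's body presses on something with over 40 N, if the wrist force passes 120 N, or if a joint passes its speed limit or range.

## Robot

A 6-joint arm with a two-finger parallel gripper is mounted at the origin on the work surface; the furniture and walls round the work are solid. World frame = base frame: x ahead of the robot, y to its left, z up, the work surface at z = 0. Lengths are in m, angles in rad, forces in N, time in s.
With the tool pointing down it reaches from about 0.325 to 0.9 m from the base axis. Payload 6.1 kg.
Tool frame: the origin (TCP) lies between the finger pads; the fingertips stand 22 mm ahead of it and the grasp point (between the pads) lies 3 mm ahead of it; z points along the fingers, y is the direction in which the jaws open and shut (so a half turn about z gives the same grasp; the last joint's range is limited). The gripper opens to 85 mm and grips with 20 to 120 N. Pads are 22 mm wide; open, the fingers measure 114 mm over their backs; the gripper's body (76 mm by 85 mm) begins 54 mm behind the grasp point. The pads swing forward as they close: fully open they stand 13 mm farther back than shut.
Start: joints at [-1.472, 0.22, 1.526, -0, 1.395, -0.126], TCP at [0.139, -0.609, 0.222] pointing down, gripper open.
Joint ranges: [-2.98, 2.98], [-0.91, 2.08], [0.09, 2.57], [-1.24, 4.39], [0.2, 2.65], [-2.68, 2.68]. Speed limits (rad/s): [2.57, 2.57, 3.01, 3.14, 3.14, 3.14].

## Interface

Orientations are given as a rotation vector (axis times angle).
In Python, from rig import manip, imaging, finder gives the robot as it stands.
- The arm moves only by the shell command python3 -m jog 'ROWS' [OPENING] [FORCE]. ROWS is JSON, a list of rows, each an object with "linear": the shift along the tool's x, y, z in mm, a list of three; "rotation": the turn, a rotation vector about the tool's x, y, z in degrees, a list of three. In form: [{"linear": [tx, ty, tz], "rotation": [wx, wy, wz]}, ...]. A call has 1 to 10 rows; each row is the pose to reach, as a shift and turn from the pose measured when the call began, along the tool's axes at that moment; what a row does not reach only later rows make up. A row lasts 1/12 s, in which the tool goes at most 41.7 mm and 7.16 degrees, less where a joint would pass 70% of its speed; a pose out of reach is approached as far as the arm can. A call with a gripper value outside its range is refused whole. OPENING is the closure, from 0 (fully open) to 1 (shut), set as the call begins (- or left out, the last holds). The fingers move at their own pace and stop on an object; FORCE is the grip in N (left out, the last holds). Time passes only in rows, so rows that repeat a pose let the fingers close. It gives the time, the measured TCP pose, the force and the opening at its end, in the units of the state.
- manip.sense(): the state, without advancing time (a new reading comes with each control period).
- imaging.grab_frame(name): name is "scene" or "top"; returns the picture (384x512x3 uint8, red, green, blue); there is no depth.
- imaging.camera_info(name): a dict with "K" (3x3 intrinsics, pixels), "rvec" (rotation vector, rad) and "tvec" (3), from world to camera coordinates, as OpenCV has them. Camera axes: x right, y down, z forward; pixel columns grow to the right and rows downward; lengths in m; the calibration is good to about 2 mm. A picture is of the moment at which its call begins. camera_info takes no time and is no camera call.
- manip.job_done(): hands the job in, once; it reports no verdict.
Trained networks look in the newest picture that a camera, given by its name, has taken for a name from the list of things; names that differ only in an ending like _2 or _b are one class to them, and where a whole thing is asked for, a point or a joint stands for the part that bears it (a point fixed in the world has none). Each returns a list of dicts, best first, with "p" (0 to 1); they miss things now and then, are a little off and sometimes report something else, mostly with a low value. They report only what shows in the picture. A call takes as long as a camera call. They do not tell look-alikes from the thing itself.
- finder.find_in(camera, thing): "bbox" ([centre column, centre row, width, height] in pixels, round what is visible of it).
- finder.cut_out(camera, thing): "region" (384x512 bool, what is visible of it) and "bbox" ([centre column, centre row, width, height] in pixels, round what is visible of it).
The state is a dict: "t": time; "joint_positions": joint angles; "qvel": joint speeds; "joint_efforts": joint torques, N m; "position": TCP position; "eef_rot": TCP orientation; "force": force on the tool from outside, world axes, zero at the start; "moment": the same for the moment, N m; "gripper_width": finger opening in m.
Only numpy, scipy, OpenCV 4.12 (cv2) and the standard library are available. Lean on these libraries where they do the work, as an engineer would, in place of code of your own. Each camera call takes 0.05 s, during which the arm holds its last target. There are 200 camera calls.

## Working session

There is one attempt and no reset: what is moved stays moved. The work goes in short steps, Python scripts to look and compute and a shell command to move; the robot and the scene stay as the last step left them, time stands still between calls to the robot, and variables do not carry over. Pictures are saved under pics/ and viewed, about 8 in all and at most 12, crops included, and the job is handed in when it is done.

```bash
ls; mkdir -p pics
python3 - <<'E'
from rig import manip, imaging, finder
import cv2
for n in ["scene","top"]:
    im=imaging.grab_frame(n); cv2.imwrite(f"pics/{n}0.png",cv2.cvtColor(im,cv2.COLOR_RGB2BGR))
    c=imaging.camera_info(n); print(n,c)
    for th in ["disc","stud_a","bar_push","fixture","wick_spool","ball_cluster","glue_bottle","cork_ring"]:
        print(th,[(round(d["p"],2),[round(float(v)) for v in d["bbox"]]) for d in finder.find_in(n,th)][:4])
print(manip.sense())
E
```

```text
pics
scene {'K': array([[411.92276421,   0.        , 261.56446223],
       [  0.        , 411.92276421, 192.89715354],
       [  0.        ,   0.        ,   1.        ]]), 'rvec': array([ 0.70077568, -2.70028406,  0.96563674]), 'tvec': array([0.4519804 , 0.17368226, 1.15855285])}
disc [(0.67, [297, 135, 18, 26])]
stud_a [(0.74, [300, 137, 20, 24])]
bar_push [(0.81, [283, 231, 54, 33]), (0.51, [279, 167, 26, 31])]
fixture [(0.66, [289, 150, 63, 94])]
wick_spool [(0.92, [312, 164, 22, 24])]
ball_cluster [(0.8, [335, 134, 18, 18])]
glue_bottle [(0.56, [212, 277, 25, 35])]
cork_ring [(0.61, [263, 285, 37, 35])]
top {'K': array([[349.55374933,   0.        , 253.8323603 ],
       [  0.        , 349.55374933, 190.67334061],
       [  0.        ,   0.        ,   1.        ]]), 'rvec': array([ 2.16179539, -2.17877358,  0.08899074]), 'tvec': array([0.06056031, 0.48739661, 0.89105439])}
disc [(0.61, [398, 223, 28, 24]), (0.58, [367, 182, 34, 32]), (0.56, [311, 189, 60, 20])]
stud_a [(0.92, [368, 181, 34, 34])]
bar_push [(0.7, [311, 189, 57, 18]), (0.64, [229, 230, 66, 37])]
fixture [(0.85, [345
[... 285 characters left out ...]
, 30])]
{'t': 0.9, 'joint_positions': array([-1.47211048e+00,  2.20371694e-01,  1.52650104e+00,  4.42232841e-07,
        1.39467557e+00, -1.26102477e-01]), 'qvel': array([-2.76540685e-04,  7.78157028e-04,  2.64490127e-04,  1.37301071e-03,
       -2.92859569e-05, -7.37483764e-04]), 'joint_efforts': array([ 1.47275594e-03, -4.96840417e+01, -3.89731443e+01, -2.04505545e-04,
        6.93539951e-04,  6.57265218e-06]), 'position': array([ 0.1393077 , -0.60927985,  0.22191664]), 'eef_rot': array([ 3.12172648e+00,  3.52348628e-01, -2.71059892e-07]), 'force': array([ 0.04821997,  0.2118323 , -0.40402379]), 'moment': array([ 0.03149652,  0.0066263 , -0.01436369]), 'gripper_width': 0.08519394718574137}
```

Run:
```python
import cv2
a=cv2.imread("pics/top0.png")[130:270,250:450]; cv2.imwrite("pics/t1.png",cv2.resize(a,None,fx=4,fy=4,interpolation=cv2.INTER_CUBIC))
```

```text
(no output)
```

View pics/t1.png

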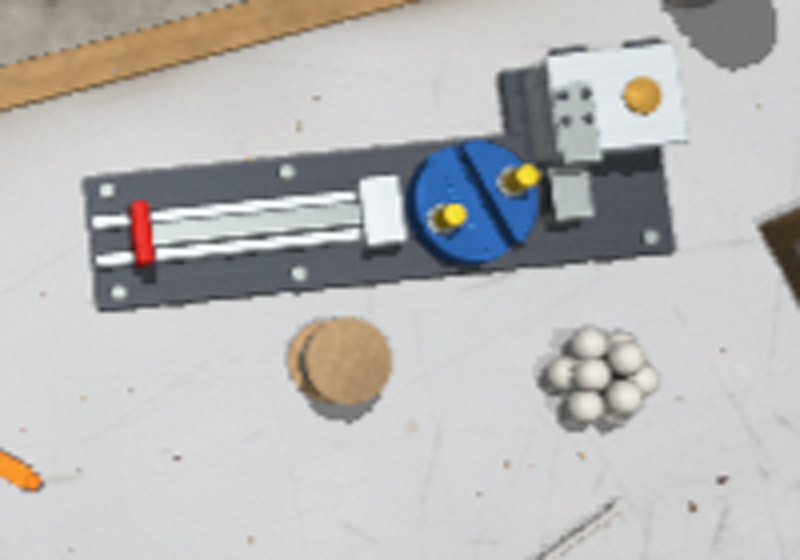

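View pics/scene0.png

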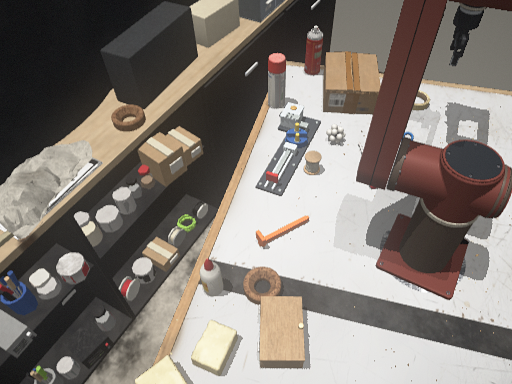

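```bash
cat > h.py <<'E'
import numpy as np, cv2
from scipy.optimize import least_squares
from rig import imaging, manip
ci=imaging.camera_info("top"); R=cv2.Rodrigues(ci["rvec"])[0]; t=ci["tvec"]; K=ci["K"]
def ray(px,z):
    d=R.T@np.linalg.inv(K)@[px[0],px[1],1]; c=-R.T@t
    return c+d*(z-c[2])/d[2]
def proj(P): return cv2.projectPoints(np.float64(P).reshape(-1,1,3),ci["rvec"],ci["tvec"],K,None)[0][:,0]
def crop(u,v,f=4,o=(250,130)): return ((u+.5)/f-.5+o[0],(v+.5)/f-.5+o[1])
E
python3 - <<'E'
from h import *
obs=[((85,177),(-250,45,10)),((98,310),(-250,-45,10)),((675,252),(135,-45,10)),((360,178),(-75,22,40)),((398,175),(-50,22,40)),((405,243),(-50,-22,40)),((367,249),(-75,-22,40)),((477,201),(0,0,34))]
Q=np.array([ray(crop(*p),f[2]/1000)[:2] for p,f in obs]); F=np.array([f[:2] for _,f in obs])/1000
def T(p,F): c,s=np.cos(p[2]),np.sin(p[2]); return F@np.array([[c,s],[-s,c]])+p[:2]
print(Q)
r=least_squares(lambda p:(T(p,F)-Q).ravel(),[Q[-1][0],Q[-1][1],np.arctan2(*(Q[2]-Q[1])[::-1])])
print(r.x, (r.fun*1000).round(1)); p=r.x; np.save("fix.npy",p)
def inv(q): c,s=np.cos(p[2]),np.sin(p[2]); return (np.array(q)[:2]-p[:2])@np.array([[c,-s],[s,c]])
for n,u,z in [("plate",(143,232),.058),("plate_rear",(133,232),.058),("studtopA",(455,213),.064),("studtopB",(527,174),.064),("slot1",(460,145),.034),("slot2",(516,245),.034),("spool",(345,360),.062),("balls",(592,375),.05),("boxcorner",(548,55),.06)]:
    w=ray(crop(*u),z); print(n,w.round(3),(inv(w)*1000).round(1))
E
```

```text
[[ 0.53349545  0.01119239]
 [ 0.44500124  0.00367236]
 [ 0.4802509  -0.37688254]
 [ 0.52711458 -0.16407801]
 [ 0.52884442 -0.1884762 ]
 [ 0.48497227 -0.19152952]
 [ 0.48132265 -0.16718292]
 [ 0.51232509 -0.24034215]]
[ 0.51181736 -0.24023848 -1.47895685] [ 0.2  1.6 -0.9  0.9 -0.9 -1.9 -0.3  0.5  0.3  0.   0.4 -0.9  1.7 -0.4
 -0.5  0.1]
plate [ 0.492 -0.023  0.058] [-2.183e+02 -2.000e-01]
plate_rear [ 0.492 -0.017  0.058] [-224.6    0.5]
studtopA [ 0.501 -0.217  0.064] [-24.4  -8.3]
studtopB [ 0.525 -0.262  0.064] [23.4 11.5]
slot1 [ 0.549 -0.231  0.034] [-6.1 37.8]
slot2 [ 0.484 -0.264  0.034] [ 21.4 -30.3]
spool [ 0.411 -0.146  0.062] [-102.9  -92.2]
balls [ 0.4   -0.303  0.05 ] [  52.1 -116.9]
boxcorner [ 0.602 -0.28   0.06 ] [48.  85.9]
```

```bash
cat >> h.py <<'E'
def toworld(x,y):
    p=np.load("fix.npy"); c,s=np.cos(p[2]),np.sin(p[2]); return np.array([p[0]+(c*x-s*y)/1000,p[1]+(s*x+c*y)/1000])
def tofix(w):
    p=np.load("fix.npy"); c,s=np.cos(p[2]),np.sin(p[2]); d=(np.array(w[:2])-p[:2])*1000; return np.array([c*d[0]+s*d[1],-s*d[0]+c*d[1]])
def plan(pts):
    """pts: (fx,fy,z mm) in the fixture; print shift in tool axes now"""
    s=manip.sense(); Rt=cv2.Rodrigues(np.array(s["eef_rot"]))[0]; P=s["position"]
    yaw=np.degrees(np.arctan2(Rt[1,1],Rt[0,1]))
    print("t",round(s["t"],2),"fix xy",tofix(P).round(1),"z",(P[2]*1000).round(1),"tool y yaw in fixture",(yaw-np.degrees(np.load("fix.npy")[2])).round(1),"F",np.round(s["force"],1),"w",round(s["gripper_width"],3))
    for x,y,z in pts:
        w=np.append(toworld(x,y),z/1000); print((x,y,z),(Rt.T@(w-P)*1000).round(0))
E
python3 -c "
from h import *
plan([(-47.3,6,150),(-47.3,6,77)])"
```

```text
t 0.9 fix xy [ 333.3 -404.8] z 221.9 tool y yaw in fixture 7.6 F [ 0.   0.2 -0.4] w 0.085
(-47.3, 6, 150) [ 458. -323.   72.]
(-47.3, 6, 77) [ 458. -323.  145.]
```

```bash
python3 -m jog '[{"linear":[40,-28,0],"rotation":[0,0,6]},{"linear":[75,-53,0],"rotation":[0,0,12]},{"linear":[110,-78,0],"rotation":[0,0,18]},{"linear":[145,-102,0],"rotation":[0,0,24]},{"linear":[180,-127,0],"rotation":[0,0,30]},{"linear":[215,-152,0],"rotation":[0,0,36]},{"linear":[250,-176,0],"rotation":[0,0,41.6]},{"linear":[285,-201,0],"rotation":[0,0,41.6]},{"linear":[320,-226,0],"rotation":[0,0,41.6]},{"linear":[355,-250,0],"rotation":[0,0,41.6]}]' 1 20; python3 -c "
from h import *
plan([(-47.3,6,130),(-47.3,6,77)])"
```

```text
t: 1.73
position: [0.4189, -0.2977, 0.2223]
eef_rot: [3.043, -0.779, 0.001]
force: [0.1, -1.1, -0.7]
gripper_width: 0.0005
t 1.73 fix xy [ 48.7 -97.8] z 222.3 tool y yaw in fixture -34.0 F [ 0.1 -1.1 -0.7] w 0.0
(-47.3, 6, 130) [  32. -138.   92.]
(-47.3, 6, 77) [  32. -138.  145.]
```

```bash
python3 -m jog '[{"linear":[8,-35,20],"rotation":[0,0,0]},{"linear":[16,-69,50],"rotation":[0,0,0]},{"linear":[24,-104,75],"rotation":[0,0,0]},{"linear":[32,-138,92],"rotation":[0,0,0]},{"linear":[32,-138,92],"rotation":[0,0,0]},{"linear":[32,-138,120],"rotation":[0,0,0]},{"linear":[32,-138,145],"rotation":[0,0,0]},{"linear":[32,-138,145],"rotation":[0,0,0]}]'
python3 - <<'E'
from h import *
im=imaging.grab_frame("top"); cv2.imwrite("pics/t2.png",cv2.resize(cv2.cvtColor(im,cv2.COLOR_RGB2BGR)[130:270,250:450],None,fx=4,fy=4,interpolation=cv2.INTER_CUBIC))
n=np.array([.829,-.559]); L=[]
for a in (202,219,236,253,270):
    s=26*np.array([np.cos(np.radians(a)),np.sin(np.radians(a))])-21.5*n; L.append((*s.round(1),77))
plan(L)
E
```

```text
t: 2.4
position: [0.5101, -0.1902, 0.0725]
eef_rot: [-3.042, 0.778, 0.012]
force: [-1.2, 0.5, -1.8]
gripper_width: 0.0002
t 2.45 fix xy [-49.1   3.8] z 74.9 tool y yaw in fixture -34.0 F [-0.2 -0.3 -0.3] w -0.0
(np.float64(-41.9), np.float64(2.3), 77) [ 3.  7. -2.]
(np.float64(-38.0), np.float64(-4.3), 77) [-1. 14. -2.]
(np.float64(-32.4), np.float64(-9.5), 77) [-2. 21. -2.]
(np.float64(-25.4), np.float64(-12.8), 77) [-1. 29. -2.]
(np.float64(-17.8), np.float64(-14.0), 77) [ 3. 36. -2.]
```

View pics/t2.png

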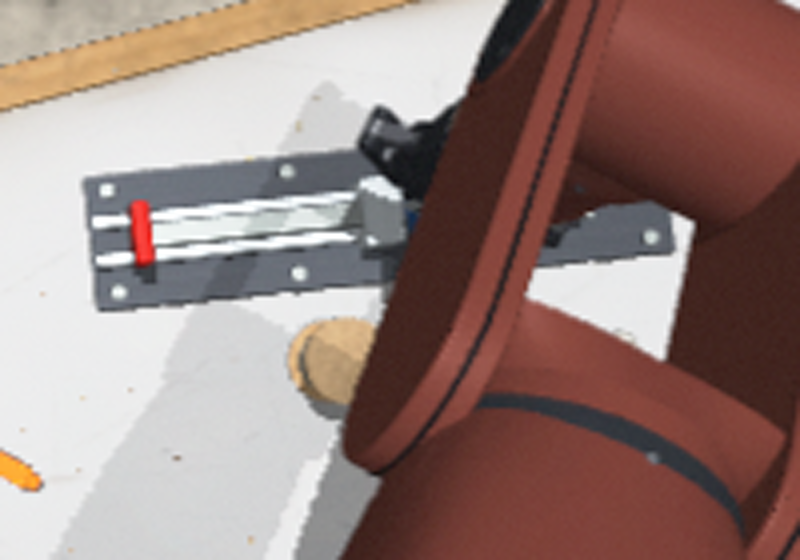

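```bash
python3 -m jog '[{"linear":[3,4,-2],"rotation":[0,0,0]},{"linear":[2,7,-2],"rotation":[0,0,0]},{"linear":[0,11,-2],"rotation":[0,0,0]},{"linear":[-1,15,-2],"rotation":[0,0,0]},{"linear":[-2,19,-2],"rotation":[0,0,0]},{"linear":[-2,23,-2],"rotation":[0,0,0]},{"linear":[-1,27,-2],"rotation":[0,0,0]},{"linear":[1,31,-2],"rotation":[0,0,0]},{"linear":[2,34,-2],"rotation":[0,0,0]},{"linear":[2,34,-2],"rotation":[0,0,0]}]'
python3 - <<'E'
from h import *
im=imaging.grab_frame("scene"); cv2.imwrite("pics/s2.png",cv2.resize(cv2.cvtColor(im,cv2.COLOR_RGB2BGR)[80:200,230:370],None,fx=5,fy=5,interpolation=cv2.INTER_CUBIC))
plan([(-17.8,-14,77)])
E
```

```text
t: 3.28
position: [0.4965, -0.2226, 0.0769]
eef_rot: [-3.043, 0.78, 0.008]
force: [-0.2, 0.9, 1.1]
gripper_width: 0.0001
t 3.33 fix xy [-19.4 -13.6] z 76.8 tool y yaw in fixture -34.0 F [ 0.7 -0.7 -0.5] w -0.0
(-17.8, -14, 77) [ 1.  2. -0.]
```

View pics/s2.png

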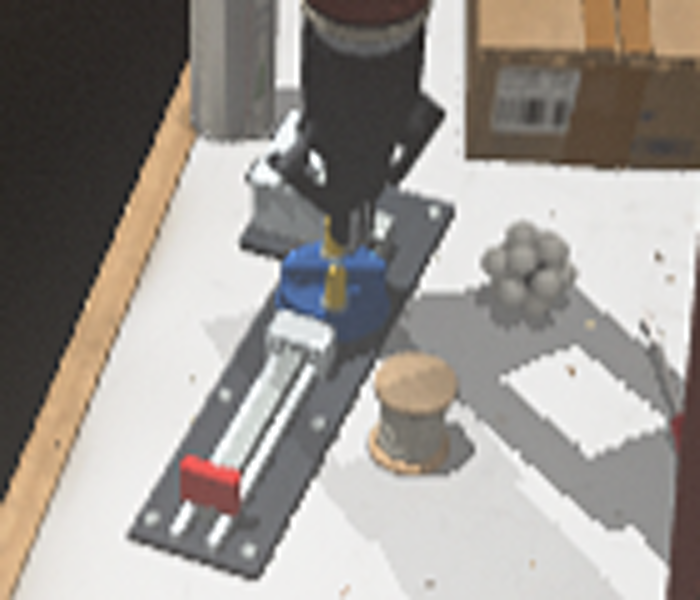

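Run:
```python
from h import *
c=imaging.camera_info("scene")
def ps(x,y,z):
    q=cv2.projectPoints(np.array([[*toworld(x,y),z/1000]]),c["rvec"],c["tvec"],c["K"],None)[0][0,0]; return ((q-[230,80]+.5)*5-.5).round(0)
for n,a in {"tipA":(-19.4,-13.6,55),"tipB":(-19.4,-13.6,42),"tcp":(-19.4,-13.6,77),"disc":(0,0,34),"blockfront":(-50,0,40),"plate_top":(-218,0,58)}.items(): print(n,ps(*a))
for th in (0,22,45,68,90,112,135,158):
    r=[ps(s*26*np.cos(np.radians(th)),s*26*np.sin(np.radians(th)),z) for s in(1,-1) for z in (34,64)]; print(th,r)
```

```text
tipA [348. 280.]
tipB [347. 294.]
tcp [350. 256.]
disc [338. 280.]
blockfront [312. 319.]
plate_top [215. 470.]
0 [array([352., 257.]), array([354., 224.]), array([325., 303.]), array([327., 271.])]
22 [array([338., 255.]), array([340., 222.]), array([339., 306.]), array([341., 273.])]
45 [array([323., 256.]), array([325., 224.]), array([354., 304.]), array([356., 271.])]
68 [array([311., 262.]), array([313., 229.]), array([366., 298.]), array([369., 265.])]
90 [array([304., 270.]), array([305., 237.]), array([374., 290.]), array([376., 257.])]
112 [array([301., 279.]), array([302., 247.]), array([376., 280.]), array([379., 248.])]
135 [array([304., 289.]), array([306., 257.]), array([373., 270.]), array([375., 238.])]
158 [array([313., 298.]), array([314., 265.]), array([364., 262.]), array([366., 229.])]
```

Run:
```python
import cv2
a=cv2.imread("pics/s2.png")[130:350,230:470]; cv2.imwrite("pics/s2z.png",cv2.resize(a,None,fx=2.5,fy=2.5,interpolation=cv2.INTER_CUBIC))
```

```text
(no output)
```

View pics/s2z.png

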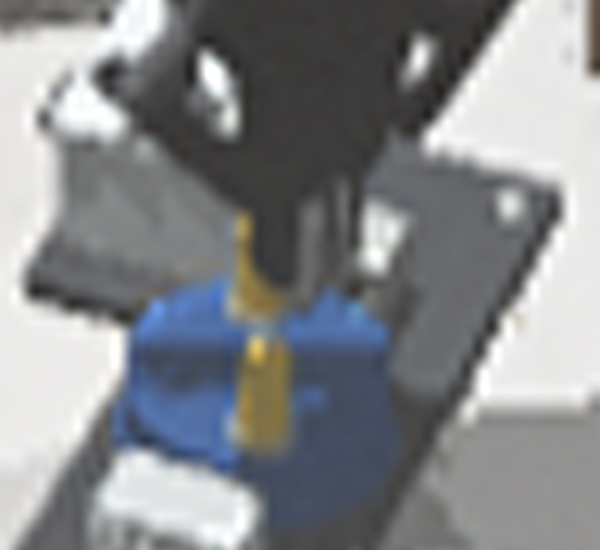

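```bash
python3 -m jog '[{"linear":[0,-16,0],"rotation":[0,0,0]},{"linear":[-1,-34,0],"rotation":[0,0,0]},{"linear":[-1,-34,0],"rotation":[0,0,0]},{"linear":[-1,-34,6],"rotation":[0,0,0]},{"linear":[-1,-34,12],"rotation":[0,0,0]},{"linear":[-1,-34,16],"rotation":[0,0,0]},{"linear":[-1,-34,16],"rotation":[0,0,0]}]'
python3 - <<'E'
from h import *
im=imaging.grab_frame("scene"); cv2.imwrite("pics/s3.png",cv2.resize(cv2.cvtColor(im,cv2.COLOR_RGB2BGR)[100:160,265:345],None,fx=9,fy=9,interpolation=cv2.INTER_CUBIC))
plan([(-44,3,50)])
E
```

```text
t: 3.92
position: [0.5106, -0.1918, 0.0591]
eef_rot: [-3.042, 0.78, 0.012]
force: [1.0, -0.9, -0.4]
gripper_width: 0.0001
t 3.97 fix xy [-48.2   3.6] z 59.7 tool y yaw in fixture -34.0 F [ 0.8  0.2 -0.2] w -0.0
(-44, 3, 50) [ 2.  4. 10.]
```

View pics/s3.png

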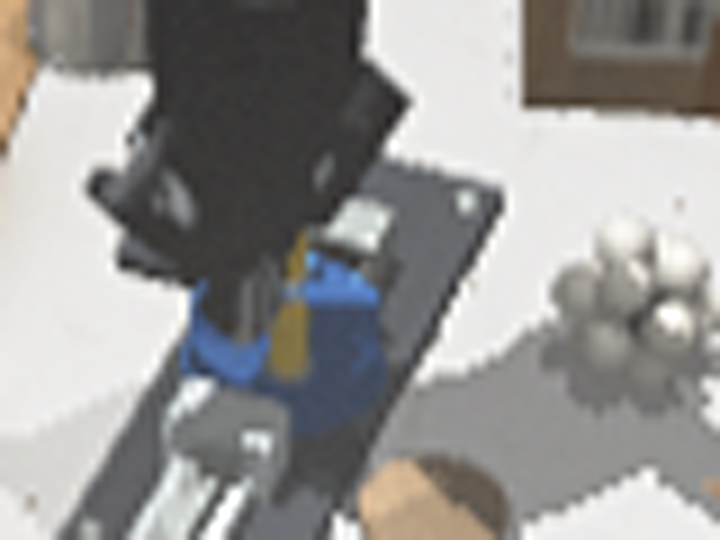

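```bash
python3 -m jog '[{"linear":[0,0,3],"rotation":[0,0,0]},{"linear":[0,0,6],"rotation":[0,0,0]},{"linear":[0,0,6],"rotation":[0,0,0]}]'
python3 - <<'E'
from h import *
c=imaging.camera_info("scene")
def ps(x,y,z):
    q=cv2.projectPoints(np.array([[*toworld(x,y),z/1000]]),c["rvec"],c["tvec"],c["K"],None)[0][0,0]; return ((q-[265,100]+.5)*9-.5).round(0)
for z in (38,60,80,130): print(z,"s3",ps(-48.2,3.6,z),"lateral",ps(-22,15,z))
print(ps(0,0,34),ps(-75,22,40),ps(-75,-22,40),ps(52,-117,30))
w=np.append(toworld(-86,29),.12);w2=np.append(toworld(-60,40),.12)
print((proj([w,w2])-[250,130])*4)
plan([])
E
```

```text
t: 4.22
position: [0.5104, -0.1919, 0.053]
eef_rot: [-3.041, 0.781, 0.013]
force: [-0.4, 0.8, 0.2]
gripper_width: -0.0001
38 s3 [240. 394.] lateral [238. 342.]
60 s3 [242. 351.] lateral [240. 299.]
80 s3 [244. 310.] lateral [242. 259.]
130 s3 [250. 206.] lateral [247. 154.]
[294. 324.] [168. 422.] [278. 454.] [626. 328.]
[[369.51891896 148.1599132 ]
 [411.35784856 125.2703161 ]]
t 4.22 fix xy [-48.3   3. ] z 53.0 tool y yaw in fixture -34.1 F [-0.4  0.8  0.2] w -0.0
```

```bash
python3 -m jog '[{"linear":[0,0,3],"rotation":[0,0,0]},{"linear":[0,0,5],"rotation":[0,0,0]},{"linear":[0,0,5],"rotation":[0,0,0]}]'
python3 - <<'E'
from h import *
im=imaging.grab_frame("scene"); cv2.imwrite("pics/s4.png",cv2.resize(cv2.cvtColor(im,cv2.COLOR_RGB2BGR)[100:160,265:345],None,fx=9,fy=9,interpolation=cv2.INTER_CUBIC))
n=np.array([.829,-.559]); L=[]
for a in (202,219,236,253,270):
    s=26*np.array([np.cos(np.radians(a)),np.sin(np.radians(a))])-21.5*n; L.append((*s.round(1),48))
plan(L)
E
```

```text
t: 4.47
position: [0.5099, -0.1917, 0.0474]
eef_rot: [-3.041, 0.781, 0.014]
force: [-0.1, 0.1, 0.0]
gripper_width: 0.0
t 4.52 fix xy [-48.4   2.7] z 47.6 tool y yaw in fixture -34.1 F [-0.9 -0.1 -0.1] w 0.0
(np.float64(-41.9), np.float64(2.3), 48) [ 3.  6. -0.]
(np.float64(-38.0), np.float64(-4.3), 48) [ 0. 13. -0.]
(np.float64(-32.4), np.float64(-9.5), 48) [-1. 20. -0.]
(np.float64(-25.4), np.float64(-12.8), 48) [ 0. 28. -0.]
(np.float64(-17.8), np.float64(-14.0), 48) [ 3. 35. -0.]
```

View pics/s4.png

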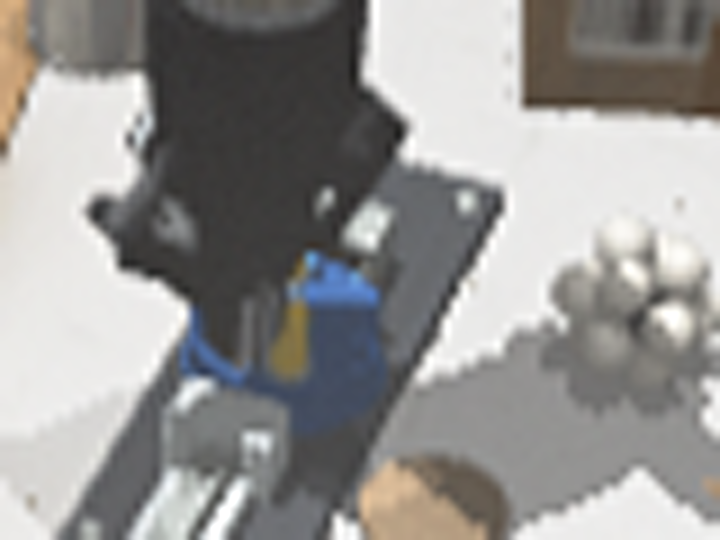

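```bash
python3 -m jog '[{"linear":[3,4,0],"rotation":[0,0,0]},{"linear":[2,8,0],"rotation":[0,0,0]},{"linear":[0,12,0],"rotation":[0,0,0]},{"linear":[-1,16,0],"rotation":[0,0,0]},{"linear":[-1,20,0],"rotation":[0,0,0]},{"linear":[-1,24,0],"rotation":[0,0,0]},{"linear":[0,28,0],"rotation":[0,0,0]},{"linear":[2,32,0],"rotation":[0,0,0]},{"linear":[2,34,0],"rotation":[0,0,0]},{"linear":[2,34,0],"rotation":[0,0,0]}]'
python3 - <<'E'
from h import *
im=imaging.grab_frame("scene"); cv2.imwrite("pics/s5.png",cv2.resize(cv2.cvtColor(im,cv2.COLOR_RGB2BGR)[100:160,265:345],None,fx=9,fy=9,interpolation=cv2.INTER_CUBIC))
plan([(-17.8,-14,48)])
E
```

```text
t: 5.35
position: [0.4946, -0.2222, 0.048]
eef_rot: [-3.04, 0.781, 0.016]
force: [-2.5, 3.5, 6.3]
gripper_width: 0.0005
t 5.4 fix xy [-19.6 -15.5] z 48.1 tool y yaw in fixture -34.1 F [-3.2  3.8  6.3] w 0.0
(-17.8, -14, 48) [2. 1. 0.]
```

View pics/s5.png

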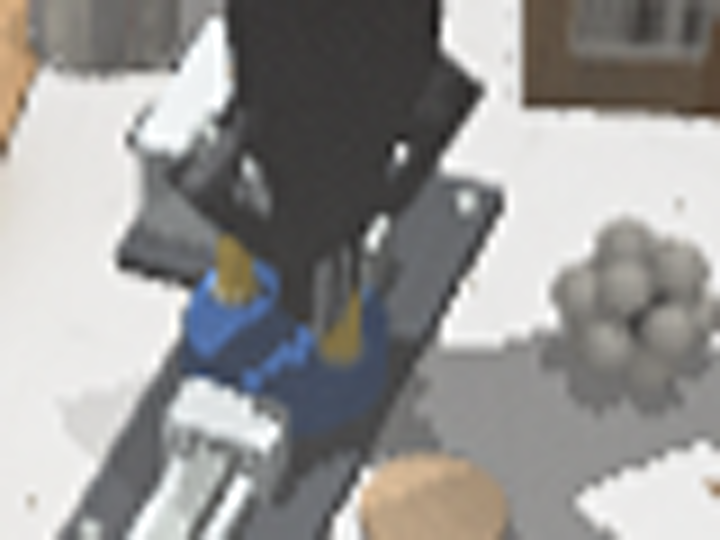

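```bash
python3 -m jog '[{"linear":[1,2,0],"rotation":[0,0,0]},{"linear":[2,4,0],"rotation":[0,0,0]},{"linear":[3,6,0],"rotation":[0,0,0]},{"linear":[3,7,0],"rotation":[0,0,0]},{"linear":[3,7,0],"rotation":[0,0,0]}]'
python3 - <<'E'
from h import *
plan([])
E
python3 -m jog '[{"linear":[0,-6,0],"rotation":[0,0,0]},{"linear":[0,-10,-20],"rotation":[0,0,0]},{"linear":[0,-10,-55],"rotation":[0,0,0]},{"linear":[0,-40,-80],"rotation":[0,0,0]},{"linear":[0,-80,-80],"rotation":[0,0,0]},{"linear":[0,-110,-80],"rotation":[0,0,0]},{"linear":[0,-140,-80],"rotation":[0,0,0]},{"linear":[0,-140,-80],"rotation":[0,0,0]}]'
python3 - <<'E'
from h import *
im=imaging.grab_frame("scene"); cv2.imwrite("pics/s6.png",cv2.resize(cv2.cvtColor(im,cv2.COLOR_RGB2BGR)[100:195,245:345],None,fx=6,fy=6,interpolation=cv2.INTER_CUBIC))
plan([(-225-30,0,110),(-225-30,0,50)])
c=imaging.camera_info("scene")
def ps(x,y,z):
    q=cv2.projectPoints(np.array([[*toworld(x,y),z/1000]]),c["rvec"],c["tvec"],c["K"],None)[0][0,0]; return ((q-[245,100]+.5)*6-.5).round(0)
for th in (75,90,105): print(th,[ps(s*26*np.cos(np.radians(th)),s*26*np.sin(np.radians(th)),z) for s in(1,-1) for z in (34,64)])
E
```

```text
t: 5.82
position: [0.4938, -0.2302, 0.0481]
eef_rot: [-3.04, 0.782, 0.016]
force: [-1.0, 2.3, 3.7]
gripper_width: 0.0001
t 5.82 fix xy [-11.6 -17. ] z 48.1 tool y yaw in fixture -34.1 F [-1.   2.3  3.7] w 0.0
t: 6.48
position: [0.5644, -0.1039, 0.1283]
eef_rot: [-3.04, 0.776, 0.012]
force: [-0.6, -0.6, 0.4]
gripper_width: 0.0002
t 6.53 fix xy [-129.1   63.6] z 128.0 tool y yaw in fixture -33.9 F [ 0.1 -1.1 -0.2] w -0.0
(-255, 0, 110) [-123.  -69.   19.]
(-255, 0, 50) [-122.  -69.   79.]
75 [array([280., 197.]), array([282., 158.]), array([353., 235.]), array([356., 196.])]
90 [array([274., 204.]), array([276., 165.]), array([358., 228.]), array([362., 189.])]
105 [array([271., 212.]), array([273., 172.]), array([361., 220.]), array([364., 181.])]
```

View pics/s6.png

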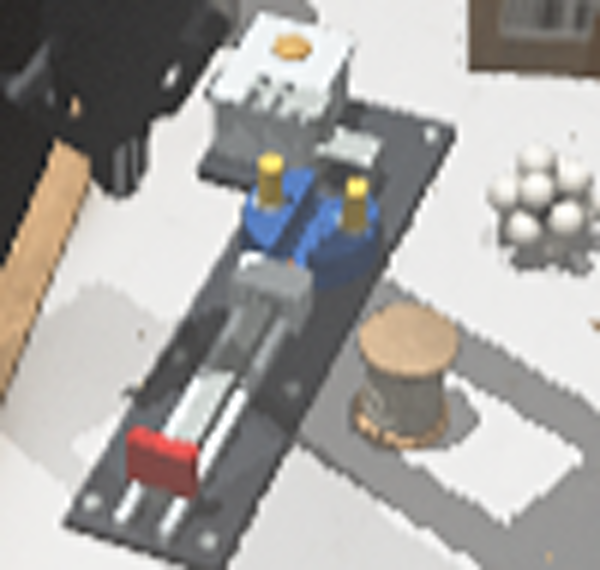

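```bash
python3 -m jog '[{"linear":[-30,-17,5],"rotation":[0,0,-7]},{"linear":[-60,-34,10],"rotation":[0,0,-14]},{"linear":[-90,-52,18],"rotation":[0,0,-21]},{"linear":[-122,-69,19],"rotation":[0,0,-28]},{"linear":[-122,-69,19],"rotation":[0,0,-34]},{"linear":[-122,-69,45],"rotation":[0,0,-34]},{"linear":[-122,-69,70],"rotation":[0,0,-34]},{"linear":[-122,-69,82],"rotation":[0,0,-34]},{"linear":[-122,-69,86],"rotation":[0,0,-34]},{"linear":[-122,-69,86],"rotation":[0,0,-34]}]'
python3 - <<'E'
from h import *
im=imaging.grab_frame("scene"); cv2.imwrite("pics/s7.png",cv2.resize(cv2.cvtColor(im,cv2.COLOR_RGB2BGR)[100:195,245:345],None,fx=6,fy=6,interpolation=cv2.INTER_CUBIC))
plan([(-225-30,0,38),(-105,0,38),(-95,0,38)])
E
```

```text
t: 7.37
position: [0.4874, 0.0129, 0.0418]
eef_rot: [-3.134, -0.146, 0.017]
force: [-0.0, -0.3, -0.9]
gripper_width: 0.0004
t 7.42 fix xy [-254.2   -0. ] z 43.0 tool y yaw in fixture 0.1 F [-0.2 -1.1 -0.3] w 0.0
(-255, 0, 38) [ 0. -1.  5.]
(-105, 0, 38) [ -0. 149.   4.]
(-95, 0, 38) [ -0. 159.   4.]
```

View pics/s7.png

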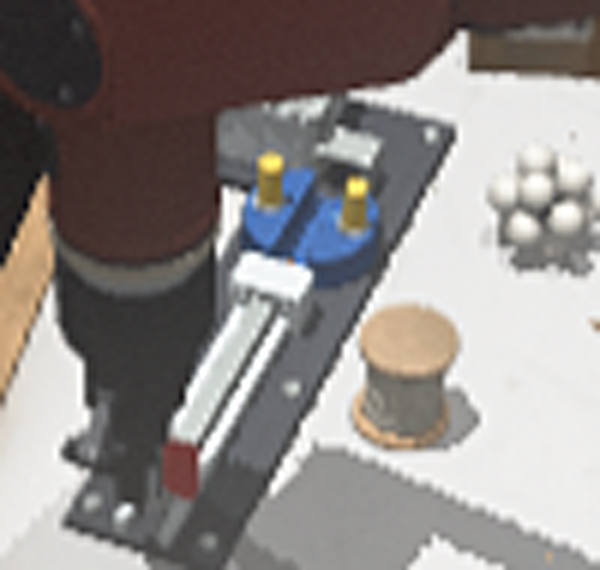

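```bash
python3 -m jog '[{"linear":[0,6,3],"rotation":[0,0,0]},{"linear":[0,14,3],"rotation":[0,0,0]},{"linear":[0,22,3],"rotation":[0,0,0]},{"linear":[0,32,3],"rotation":[0,0,0]},{"linear":[0,42,3],"rotation":[0,0,0]},{"linear":[0,52,3],"rotation":[0,0,0]},{"linear":[0,62,3],"rotation":[0,0,0]},{"linear":[0,72,3],"rotation":[0,0,0]},{"linear":[0,80,3],"rotation":[0,0,0]},{"linear":[0,80,3],"rotation":[0,0,0]}]'
python3 - <<'E'
from h import *
im=imaging.grab_frame("scene"); cv2.imwrite("pics/s8.png",cv2.resize(cv2.cvtColor(im,cv2.COLOR_RGB2BGR)[100:195,245:345],None,fx=6,fy=6,interpolation=cv2.INTER_CUBIC))
plan([(-105,0,38),(-95,0,38)])
E
```

```text
t: 8.25
position: [0.4967, -0.0689, 0.0404]
eef_rot: [-3.135, -0.144, 0.011]
force: [0.6, -0.9, -0.1]
gripper_width: -0.0
t 8.3 fix xy [-172.5    0.4] z 40.1 tool y yaw in fixture -0.0 F [-0.1  0.   0.2] w -0.0
(-105, 0, 38) [-0. 67.  2.]
(-95, 0, 38) [-0. 77.  2.]
```

View pics/s8.png

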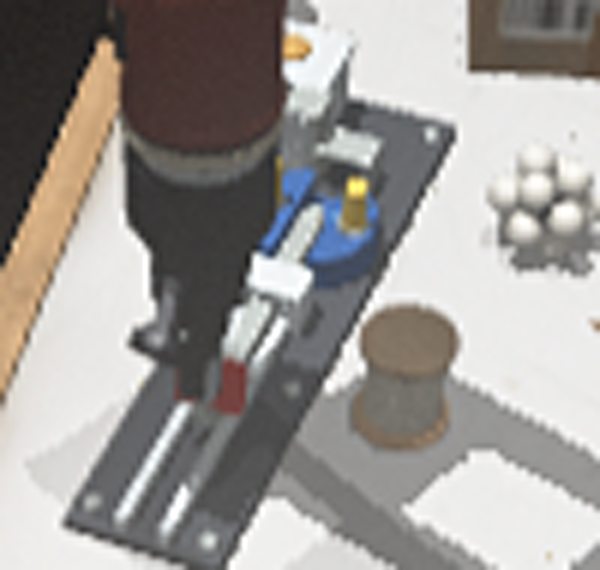

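```bash
python3 -m jog '[{"linear":[0,8,2],"rotation":[0,0,0]},{"linear":[0,16,2],"rotation":[0,0,0]},{"linear":[0,26,2],"rotation":[0,0,0]},{"linear":[0,36,2],"rotation":[0,0,0]},{"linear":[0,46,2],"rotation":[0,0,0]},{"linear":[0,54,2],"rotation":[0,0,0]},{"linear":[0,62,2],"rotation":[0,0,0]},{"linear":[0,68,2],"rotation":[0,0,0]},{"linear":[0,72,2],"rotation":[0,0,0]},{"linear":[0,72,2],"rotation":[0,0,0]}]'; python3 -c "
from h import *
plan([(-95,0,38)])"
```

```text
t: 9.13
position: [0.5041, -0.1398, 0.0394]
eef_rot: [-3.134, -0.143, 0.009]
force: [-2.0, 6.6, 11.5]
gripper_width: 0.0002
t 9.13 fix xy [-100.7    1.5] z 39.4 tool y yaw in fixture -0.0 F [-2.   6.6 11.5] w 0.0
(-95, 0, 38) [-2.  6.  1.]
```

```bash
python3 -m jog '[{"linear":[-1,2,0],"rotation":[0,0,0]},{"linear":[-1,4,0],"rotation":[0,0,0]},{"linear":[-1,4,0],"rotation":[0,0,0]}]';python3 -m jog '[{"linear":[0,1.5,0],"rotation":[0,0,0]},{"linear":[0,3,0],"rotation":[0,0,0]},{"linear":[0,3,0],"rotation":[0,0,0]}]'; python3 -c "
from h import *
plan([(-95,0,38)])"
```

```text
t: 9.38
position: [0.5037, -0.1415, 0.0397]
eef_rot: [-3.13, -0.142, 0.008]
force: [0.6, 13.3, 6.6]
gripper_width: 0.0001
t: 9.63
position: [0.5037, -0.1415, 0.0397]
eef_rot: [-3.124, -0.142, 0.009]
force: [-0.3, 14.3, 7.1]
gripper_width: 0.0001
t 9.63 fix xy [-99.1   1. ] z 39.7 tool y yaw in fixture -0.1 F [-0.3 14.3  7.1] w 0.0
(-95, 0, 38) [-1.  4.  2.]
```

```bash
python3 -m jog '[{"linear":[0,3,0],"rotation":[0,0,0]},{"linear":[0,6,0],"rotation":[0,0,0]},{"linear":[0,8,0],"rotation":[0,0,0]},{"linear":[0,8,0],"rotation":[0,0,0]}]'; python3 -c "
from h import *
plan([])"
```

```text
t: 9.97
position: [0.5037, -0.1419, 0.0397]
eef_rot: [-3.111, -0.14, 0.012]
force: [-1.6, 32.8, 15.1]
gripper_width: -0.0001
t 9.97 fix xy [-98.6   1. ] z 39.7 tool y yaw in fixture -0.1 F [-1.6 32.8 15.1] w -0.0
```

```bash
python3 -m jog '[{"linear":[0,-8,0],"rotation":[0,0,0]},{"linear":[0,-30,0],"rotation":[0,0,0]},{"linear":[0,-30,-10],"rotation":[0,0,0]},{"linear":[0,-30,-45],"rotation":[0,0,0]},{"linear":[0,-30,-85],"rotation":[0,0,0]},{"linear":[30,-30,-90],"rotation":[0,0,0]},{"linear":[65,-30,-90],"rotation":[0,0,0]},{"linear":[65,-30,-90],"rotation":[0,0,0]}]'
python3 - <<'E'
from h import *
im=imaging.grab_frame("scene"); cv2.imwrite("pics/s9.png",cv2.resize(cv2.cvtColor(im,cv2.COLOR_RGB2BGR)[105:180,260:335],None,fx=8,fy=8,interpolation=cv2.INTER_CUBIC))
im=imaging.grab_frame("top"); cv2.imwrite("pics/t9.png",cv2.cvtColor(im,cv2.COLOR_RGB2BGR))
plan([])
c=imaging.camera_info("scene")
def ps(x,y,z):
    q=cv2.projectPoints(np.array([[*toworld(x,y),z/1000]]),c["rvec"],c["tvec"],c["K"],None)[0][0,0]; return ((q-[260,105]+.5)*8-.5).round(0)
for x in (-87,-93,-99): print(x,"rear face top corners",ps(x,20,58),ps(x,-20,58),"nose",ps(x+172,0,30))
print("block top rear",ps(-75,22,40),ps(-75,-22,40),"front",ps(-50,22,40),ps(-50,-22,40))
E
```

```text
t: 10.63
position: [0.5718, -0.1098, 0.1318]
eef_rot: [-3.113, -0.141, 0.003]
force: [-1.3, -0.6, -0.7]
gripper_width: 0.0
t 10.73 fix xy [-125.3   67. ] z 129.9 tool y yaw in fixture -0.1 F [ 0.1 -0.6 -0.1] w 0.0
-87 rear face top corners [184. 323.] [274. 350.] nose [369. 136.]
-93 rear face top corners [178. 333.] [269. 359.] nose [365. 144.]
-99 rear face top corners [173. 342.] [263. 369.] nose [360. 152.]
block top rear [189. 335.] [287. 364.] front [212. 297.] [308. 326.]
```

View pics/s9.png

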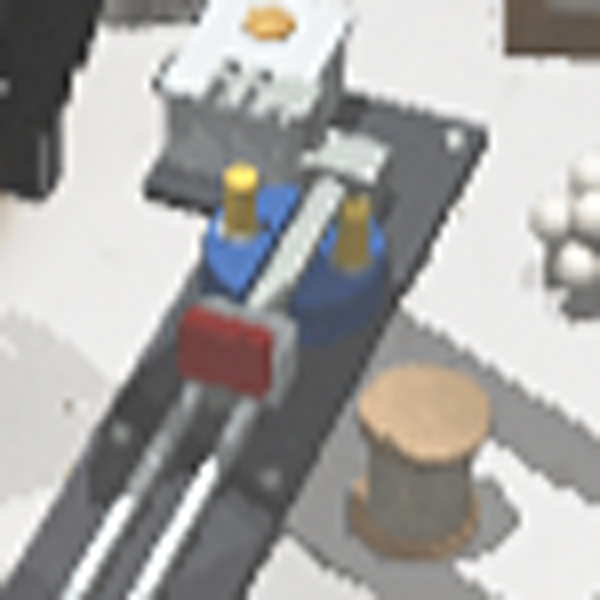

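```bash
python3 -c "
from rig import manip
print(manip.job_done())"
```

```text
the job is handed in; nothing more can be done
None
```

I turned the disc into line by pushing one yellow stud round by about 68°. I then pushed the bar by its red plate until it came to a hard stop, moved the arm clear and handed the job in at about 10.7 s. The system gave no verdict.

**Last checks**
- **Disc:** before the bar was pushed, a picture showed the slot lined up with it. After the push the studs still lay square to the bar.
- **Bar:** at the stop, force along the bar rose to about 33 N with almost no further movement. In the last picture the plate is against the guide block and the bar runs through the slot to the staple. The plate's edges match the home position in columns but sit about 10 px higher, at 8x zoom. Earlier pictures showed a similar offset, so I put it down to calibration.
- **Bench:** the spool and the ball cluster looked unmoved. The bottle and the cork ring were never near the arm's work. The gripper ended free, with forces close to zero.

**What disagreed**
- **Missed first push:** the shut fingertips stand at about TCP height, not 22 mm ahead of it as stated. The first push therefore passed over the stud without touching it, and I repeated it lower.
- **Finger thickness:** I estimated a half-thickness of about 8 mm from the stud contact and about 12 mm from the bar stop. Going by the 8 mm figure alone, the plate would be near x = -91 mm, still inside the 6 mm limit. I relied on the hard stop and the picture instead.

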